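Load a counting chamber under its hold-down spring

ROBOT

A 6-joint arm with a two-finger parallel gripper is mounted at the origin on the work surface. World frame = base frame: x ahead of the robot, y to its left, z up, the work surface at z = 0. Lengths are in m, angles in rad, forces in N, time in s.
With the tool pointing down it reaches from about 0.275 to 0.75 m from the base axis. Payload 10.2 kg.
Tool frame: the origin (TCP) lies at the very end of the fingers, on their centre line; the grasp point (between the pads) lies 19 mm behind it; z points along the fingers, y is the line along which they close (so a half turn about z gives the same grasp; the last joint's range is limited). The gripper opens to 85 mm and grips with 20 to 120 N. Pads are 22 mm wide; open, the fingers measure 114 mm over their backs; the gripper's body (76 mm by 85 mm) begins 54 mm behind the grasp point. The pads swing forward as they close: fully open they stand 13 mm farther back than shut.
Start: joints at [0.912, 0.313, 1.498, -0, 1.331, -0.223], TCP at [0.222, 0.476, 0.231] pointing down, gripper open.
Joint ranges: [-2.94, 2.94], [-0.97, 2.17], [0.19, 2.56], [-1.23, 4.37], [0.02, 3.11], [-2.88, 2.88]. Speed limits (rad/s): [2.39, 2.39, 3.01, 3.14, 3.14, 3.14].

INTERFACE

Orientations are given as a unit quaternion [x, y, z, w].
In Python, from station import * gives the robot as it stands.
- The arm moves only by the shell command python3 -m pendant 'ROWS' [OPENING] [FORCE]. ROWS is JSON, a list of rows, each a list of 6 numbers: the shift along the world's x, y, z in mm, then the turn, a rotation vector about the world's x, y, z in degrees. A call has 1 to 10 rows; each row shifts and turns the commanded pose from where the row before left it; what a row does not reach is not made up. A row lasts 1/10 s, in which the tool goes at most 50 mm and 8.59 degrees, less where a joint would pass 70% of its speed; a pose out of reach is approached as far as the arm can. A call with a gripper value outside its range is refused whole. OPENING is the opening in per cent of the stroke, from 0 (shut) to 100 (fully open), set as the call begins (- or left out, the last holds). The fingers move at their own pace and stop on an object; FORCE is the grip in N (left out, the last holds). Time passes only in rows, so rows that do not move let the fingers close. It gives the time, the measured TCP pose, the force, the opening and the grip force at its end, in the units of the state.
- get_state(): the state, without advancing time (a new reading comes with each control period).
- read_camera(name): name is "scene" or "side" or "wrist"; returns (picture, depth): 420x560x3 uint8, blue, green, red; 420x560 float32, m along the optical axis (not along the pixel's ray), 0 where there is no reading.
- camera_model(name): a dict with "K" (3x3 intrinsics, pixels), "T" (4x4, takes a point from camera to world coordinates); the wrist camera has in their place "hand_eye" (4x4, takes a point from camera to tool coordinates, whose origin is the TCP and whose axes are the flange's). Camera axes: x right, y up, looking along -z (the intrinsics and any distortion apply to the point x, -y, -z); pixel columns grow to the right and rows downward; lengths in m; the calibration is good to about 2 mm. A picture is of the moment at which its call begins: read the wrist's pose just before it. camera_model takes no time and is no camera call.
- close_job(): hands the job in; it is judged then, once.
The state is a dict: "t": time; "joint_pos": joint angles; "joint_velocities": joint speeds; "joint_efforts": joint torques, N m; "eef_pos": TCP position; "eef_rot": TCP orientation; "ft_force": force on the tool from outside, world axes, zero at the start; "torque": the same for the moment, N m; "opening": finger opening in m; "gripper_force": force on a finger pad.
Only numpy, scipy, OpenCV 4.12 (cv2) and the standard library are available. Lean on these libraries where they do the work, as an engineer would, in place of code of your own. Each camera call takes 0.05 s, during which the arm holds its last target. There are 200 camera calls.

TASK

A glass counting chamber lies loose in the right-hand lane (seen from the robot) of the two-lane microscope slide carrier. Press a fingertip down hard on the top of the glass and slide it along the lane, away from the robot, so that its leading end passes under the lane's leaf spring and comes to rest fully home against the end stop; then let go of it. Do not lift the chamber or pry the spring up, and leave the chamber that is already loaded, and everything else on the bench, alone.

Things in the scene. Friction and masses are not known exactly. Their poses are not given: they have to be found in the camera images.
- carrier: Black slide carrier fixed on the bench, 160 (x) x 110 (y) mm. Origin: centre of its underside, on the bench; z up; +x is the way chambers slide home. Two lanes along x, 37 mm wide, slippery floor 12 mm above the bench, centred at y = -25 mm (right-hand, looking along +x: to be loaded) and y = +25 mm (already loaded). The low ribs beside them stand 2.2 mm above the floor.
- chamber: Counting chamber to load: loose glass slab 76 (x) x 35 (y) x 4 mm, about 28 g, dark H-shaped groove in the middle of its top. Origin: centre of its underside, on the lane floor; z up; +x end leads. It must travel 22 to 25 mm to the stop.
- chamber_top (a point): Centre of the chamber's top face, 4 mm above chamber's origin. Only the top can be got at. Glass slides easily on the lane; a fingertip grips it far better, so a press of about 13 to 20 N drags it along, where a light touch slips. Press anywhere clear of the spring, such as the rear half.
- chamber_front (a point): Middle of the lower edge of the chamber's leading end (38 mm ahead of chamber's origin). When home it meets stop.
- near_land (a point): Edge of the near land at the open end of the right-hand lane, on the lane floor: carrier x = -50, y = -25, z = 12 mm. The land is 30 mm long and 4 mm above the floor, level with the top of the glass. The chamber's rear end starts 1 to 4 mm from it: no room for a finger behind the glass.
- stop (a point): Foot of the end stop of the right-hand lane, on the lane floor and centre line: carrier x = +52, y = -25, z = 12 mm. It is the face of the far block, which stands 8 mm above the floor, is 28 mm long and carries the leaf springs.
- lip (a point): Middle of the free end of the right-hand lane's leaf spring, the end of its upturned lip: at rest 28 mm ahead of the carrier's centre (24 mm short of the stop) and 18 mm above the bench.
- leaf (a joint): The right-hand lane's steel leaf spring, 24 mm wide, rooted on the far block; rad, 0 at rest, growing as it rises. At rest its lowest line, 15 mm short of the stop, is 1.5 mm above the lane floor; the lip turns up from there at 25 degrees. Glass pushed against the lip wedges it up, to about 0.13, against up to about 6 N; it then holds the glass down with about 4 N.
- chamber2: Like chamber, already home in the left-hand lane (y = +25 mm) under the other leaf spring. Leave alone. Origin: centre of its underside.
- dish: Small lidded culture dish, 63 mm across, 14 mm high, on the bench to the right of the carrier. Bystander. Origin: centre of its underside.
- cover_box: Cover-glass box, 34 x 30 x 22 mm, white with a clear lid, on the bench to the right of the carrier. Bystander. Origin: centre of its underside.
- tally: Steel hand tally counter, 44 mm across, 27 mm high, on the bench to the left of the carrier. Bystander. Origin: centre of its underside.
- well_plate: Lidded 24-well plate, 128 x 86 x 21 mm, on the bench at the left. Bystander. Origin: centre of its underside.
- medium: Amber reagent bottle with blue cap, 58 mm across, 125 mm tall, at the right, far side. Bystander. Origin: centre of its underside.
- flask: Culture flask lying flat, 75 x 52 x 26 mm with a white cap, at the left, far side. Bystander. Origin: centre of its underside.
- pen: Black marker pen lying on the bench at the right, 130 mm long, 15 mm thick. Bystander. Origin: centre of its underside.
Things that resemble listed ones, but are neither listed nor needed, are in the scene too. What is shaped like the chamber but pink or red is not meant.

How it is judged:
By the outcome, as a careful person would: the job done as asked, in the order asked, and still so for the second after the job is handed in, with the robot touching nothing.
It also fails if it takes over 38 s, if anything falls off the work surface, if the arm or the gripper's body presses on something with over 40 N, if the wrist force passes 120 N, or if a joint passes its speed limit or range.

## Working session

There is one attempt and no reset: what is moved stays moved. The work goes in short steps, Python scripts to look and compute and a shell command to move; the robot and the scene stay as the last step left them, time stands still between calls to the robot, and variables do not carry over. Pictures are saved under pics/ and viewed, at most 10 in all, crops included, and the job is handed in when it is done.

```bash
mkdir -p pics
cat > h.py <<'E'
from station import *
import numpy as np, cv2
from scipy.spatial.transform import Rotation as R
def model(n):
    m=camera_model(n); K=np.array(m["K"])
    if "T" in m: return K,np.array(m["T"]),m
    s=get_state(); T=np.eye(4); T[:3,:3]=R.from_quat(s["eef_rot"]).as_matrix(); T[:3,3]=s["eef_pos"]
    return K,T@np.array(m["hand_eye"]),m
def px2w(K,T,u,v,z=None,d=None):
    r=np.array([(u-K[0,2])/K[0,0],-(v-K[1,2])/K[1,1],-1.])
    if d is not None: return (T@np.append(r*d,1))[:3]
    w=T[:3,:3]@r; o=T[:3,3]; return o+w*(z-o[2])/w[2]
def shot(n,f):
    K,T,m=model(n); im,d=read_camera(n); cv2.imwrite(f"pics/{f}.png",im); np.savez(f"pics/{f}.npz",im=im,d=d,K=K,T=T); return im,d,K,T
E
python3 - <<'E'
from h import *
for n in("scene","side"):
    im,d,K,T=shot(n,n+"0"); print(n,K,T.round(3),[k for k in camera_model(n)])
s=get_state();print(s["t"],s["eef_pos"],s["eef_rot"],s["ft_force"],s["opening"])
E
```

```text
scene [[427.94280315   0.         283.32097895]
 [  0.         427.94280315 211.5433083 ]
 [  0.           0.           1.        ]] [[ 0.093 -0.702  0.706  1.185]
 [ 0.996  0.068 -0.063 -0.055]
 [-0.004  0.709  0.705  0.731]
 [ 0.     0.     0.     1.   ]] ['K', 'T']
side [[501.79641382   0.         278.53646125]
 [  0.         501.79641382 209.36618208]
 [  0.           0.           1.        ]] [[ 0.789  0.419 -0.448 -0.074]
 [-0.614  0.563 -0.553 -0.685]
 [ 0.02   0.712  0.702  0.93 ]
 [ 0.     0.     0.     1.   ]] ['K', 'T']
0.1 [0.22150191 0.47574765 0.23079921] [ 2.16191323e-01  9.76350855e-01 -5.08738726e-04 -2.44923735e-04] [ 0.26016798  0.14349117 -0.67611616] 0.08569561959525779
```

View pics/scene0.png

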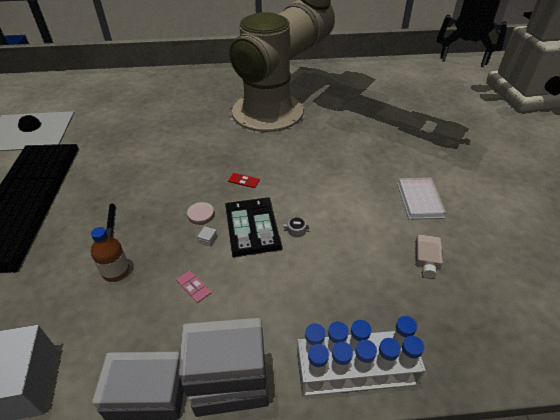

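The scene camera faces the robot. The black carrier is centred near (253,226), and its right-hand lane is the image-left one, near (241,228). The red slab at (244,181) and the pink one at (193,286) are decoys. Next I'll enlarge the carrier in both views.

Run:
```python
from h import *
a=np.load("pics/scene0.npz"); print(px2w(a["K"],a["T"],253,226,z=.015))
b=np.load("pics/side0.npz"); K,T=b["K"],b["T"]
p=px2w(a["K"],a["T"],253,226,z=.015); c=np.linalg.inv(T)@np.append(p,1); u=K[0,2]+K[0,0]*c[0]/-c[2]; v=K[1,2]-K[1,1]*c[1]/-c[2]; print(u,v)
u,v=int(u),int(v)
x=cv2.resize(a["im"][188:263,213:293],None,fx=7,fy=7,interpolation=cv2.INTER_CUBIC)
cv2.imwrite("pics/c1.png",x)
y=cv2.resize(b["im"][v-60:v+60,u-75:u+75],None,fx=5,fy=5,interpolation=cv2.INTER_CUBIC); print(u-75,v-60)
cv2.imwrite("pics/c2.png",y)
```

```text
[ 0.50874706 -0.06538785  0.015     ]
303.06425005357954 232.57632303720646
228 172
```

View pics/c1.png

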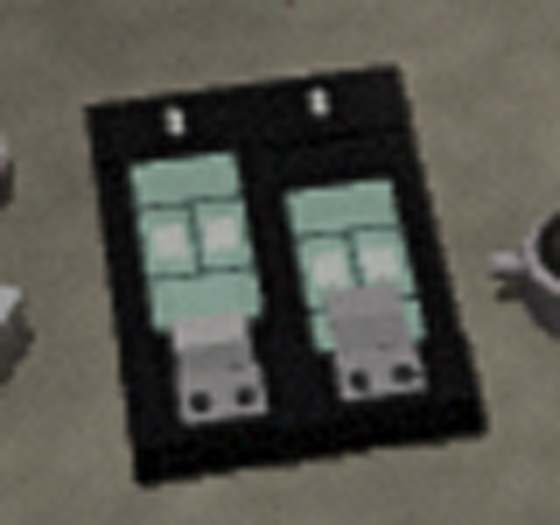

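View pics/c2.png

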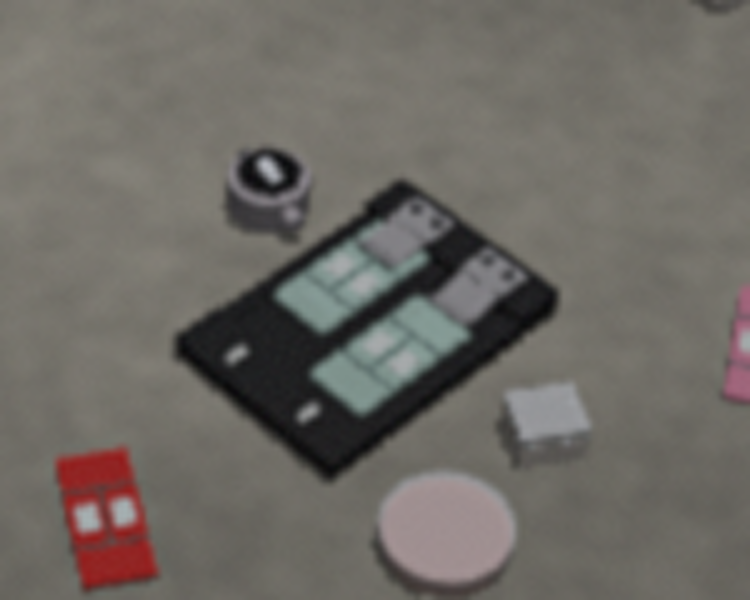

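The glass in the right-hand lane (c1 about (195,240), c2 about (390,350)) is green and its front edge is just short of its leaf. That makes it the one to load. The left one is already under its leaf, and the red and pink slabs are off the carrier. Now I'll compute the poses.

Run:
```python
from h import *
a=np.load("pics/scene0.npz"); b=np.load("pics/side0.npz")
f1=lambda p:px2w(a["K"],a["T"],213+(p[0]+.5)/7-.5,188+(p[1]+.5)/7-.5,z=.016)[:2]*1e3
f2=lambda p:px2w(b["K"],b["T"],228+(p[0]+.5)/5-.5,172+(p[1]+.5)/5-.5,z=.016)[:2]*1e3
ang=lambda v:np.degrees(np.arctan2(v[1],v[0]))
for f,rr,rl,fl,fr in((f1,(130,167),(237,153),(262,312),(155,328)),(f2,(363,417),(310,375),(415,293),(470,335))):
    rr,rl,fl,fr=map(f,(rr,rl,fl,fr)); print("ch c",(rr+rl+fl+fr)/4,"yaw",ang(fl+fr-rl-rr),ang(rl+fl-rr-fr)-90,"L",np.linalg.norm(fl+fr-rl-rr)/2,"W",np.linalg.norm(rl+fl-rr-fr)/2)
rr,rl=f1((285,193)),f1((390,180)); print("ch2 rear mid",(rr+rl)/2)
rr,rl=f2((323,333)),f2((275,293)); print("ch2 rear mid",(rr+rl)/2)
rr,rl=f1((87,106)),f1((400,68)); print("carrier near edge mid",(rr+rl)/2,ang(rl-rr)-90,np.linalg.norm(rl-rr))
rr,rl=f2((330,468)),f2((180,338)); print("carrier near edge mid",(rr+rl)/2,ang(rl-rr)-90,np.linalg.norm(rl-rr))
```

```text
ch c [492.79566729 -93.48585385] yaw 5.098905959274483 5.576859148366907 L 74.51616263275427 W 35.555321859493056
ch c [492.16483868 -94.92190341] yaw 7.43330769194862 5.426895277990852 L 76.39039658810883 W 36.891280485478525
ch2 rear mid [473.39530102 -45.47290756]
ch2 rear mid [473.53631917 -46.91704446]
carrier near edge mid [421.47879107 -75.02382253] 4.584011345001642 109.41289127132097
carrier near edge mid [420.26166746 -78.78546264] 3.942993231530835 107.53057637105077
```

```bash
python3 -m pendant '[[20,-45,0,0,0,3],[20,-45,0,0,0,3],[20,-45,0,0,0,3],[20,-45,0,0,0,3],[20,-45,0,0,0,3],[20,-45,0,0,0,3],[20,-45,0,0,0,3],[20,-45,0,0,0,3],[20,-45,0,0,0,3],[20,-45,0,0,0,3]]' 0 20; python3 -m pendant '[[17,-40,-20,0,0,0],[17,-40,-20,0,0,0],[16,-40,-20,0,0,0],[0,0,-20,0,0,0],[0,0,0,0,0,0],[0,0,0,0,0,0]]'
```

```text
t: 1.1
eef_pos: [0.4219, 0.0239, 0.2313]
eef_rot: [-0.045, 0.999, 0.0, 0.0]
ft_force: [1.1, 1.3, 0.0]
opening: -0.0003
gripper_force: 0.0
t: 1.7
eef_pos: [0.4715, -0.0937, 0.1516]
eef_rot: [-0.044, 0.999, 0.0, -0.0]
ft_force: [-0.1, 1.1, 1.0]
opening: -0.0001
gripper_force: 0.0
```

Run:
```python
from h import *
im,d,K,T=shot("wrist","w0"); print(K,T.round(3)); s=get_state(); print(s["eef_pos"],s["ft_force"])
```

```text
[[315.3410749    0.         277.9150565 ]
 [  0.         315.3410749  208.91680714]
 [  0.           0.           1.        ]] [[-0.089 -0.943 -0.319  0.389]
 [ 0.996 -0.085 -0.028 -0.102]
 [-0.001 -0.321  0.947  0.295]
 [ 0.     0.     0.     1.   ]]
[ 0.47183466 -0.09358674  0.15224912] [ 0.1803238  -0.73275382  0.67393898]
```

View pics/w0.png

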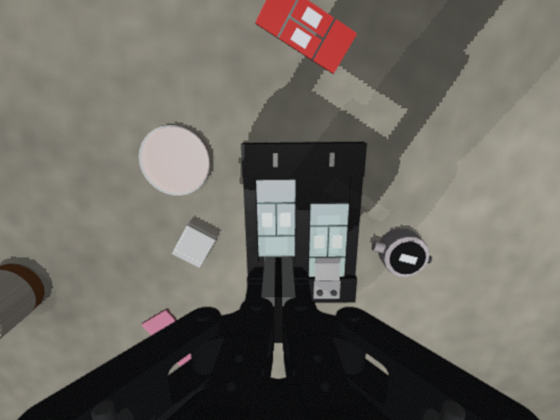

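The wrist view shows the chamber with its corners at (256,180), (296,180), (295,257) and (258,257). The carrier's near edge runs (243,143) to (366,143), and the glass is aligned with the tool.

```bash
python3 - <<'E'
from h import *
a=np.load("pics/w0.npz")
f=lambda u,v:px2w(a["K"],a["T"],u,v,z=.016)[:2]*1e3
ang=lambda v:np.degrees(np.arctan2(v[1],v[0]))
rr,rl,fl,fr=f(256,180),f(296,180),f(295.5,257),f(258,257)
print(rr,rl,fl,fr,(rr+rl+fl+fr)/4,ang(fl+fr-rl-rr),ang(rl-rr)-90, np.linalg.norm(fl+fr-rl-rr)/2,np.linalg.norm(rl-rr))
n1,n2=f(243,143),f(366,143); print("near edge",(n1+n2)/2,ang(n2-n1)-90,np.linalg.norm(n1-n2))
print("ch2 rear",(f(310,205)+f(348,204))/2)
E
python3 - <<'E'
import cv2
im=cv2.imread("pics/w0.png")[130:310,230:380]
cv2.imwrite("pics/c3.png",cv2.resize(im,None,fx=3.3,fy=3.3,interpolation=cv2.INTER_CUBIC))
E
```

```text
[ 457.48751042 -115.62466358] [454.24883477 -79.47927756] [531.61812005 -71.62137589] [ 534.92722054 -108.46018728] [494.57042145 -93.79637608] 5.542522840048863 5.1201067241093625 77.76807972241204 36.29019083387171
near edge [420.67773843 -75.64577302] 5.114661062297515 107.43758648448035
ch2 rear [474.73017588 -46.38767143]
```

View pics/c3.png

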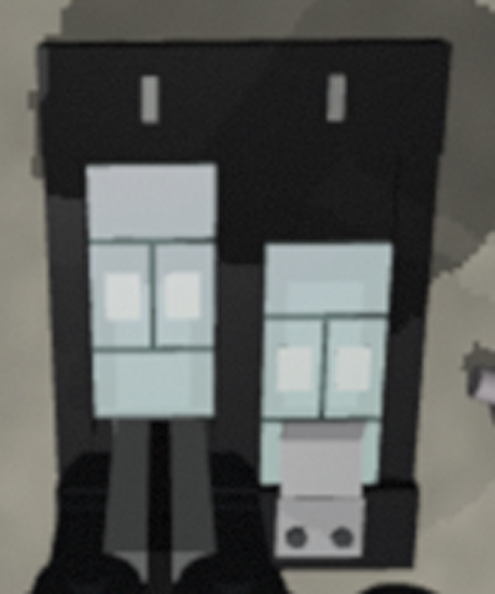

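```bash
python3 -m pendant '[[4,-2,-35,0,0,0],[0,0,-35,0,0,0],[0,0,-30,0,0,0],[0,0,-20,0,0,0],[0,0,-8,0,0,0],[0,0,0,0,0,0],[0,0,0,0,0,0]]'; python3 -m pendant '[[0,0,-2,0,0,0],[0,0,-2,0,0,0],[0,0,-2,0,0,0],[0,0,0,0,0,0],[0,0,0,0,0,0]]'
```

```text
t: 2.45
eef_pos: [0.4764, -0.0961, 0.0247]
eef_rot: [-0.044, 0.999, -0.001, 0.001]
ft_force: [0.1, -0.0, 0.1]
opening: -0.0001
gripper_force: 0.0
t: 2.95
eef_pos: [0.4756, -0.0961, 0.0173]
eef_rot: [-0.044, 0.999, 0.0, -0.0]
ft_force: [0.3, 0.3, 0.7]
opening: -0.0001
gripper_force: 0.0
```

```bash
for i in 1 2 3; do python3 -m pendant '[[0,0,-0.5,0,0,0],[0,0,0,0,0,0],[0,0,0,0,0,0]]' | egrep 'eef_pos|ft'; done
```

```text
eef_pos: [0.4757, -0.0961, 0.0168]
ft_force: [0.9, -0.6, -0.7]
eef_pos: [0.4756, -0.0961, 0.0163]
ft_force: [-0.2, -0.3, 0.0]
eef_pos: [0.4757, -0.0961, 0.0161]
ft_force: [-1.3, 0.1, 6.0]
```

```bash
python3 -m pendant '[[0,0,-0.5,0,0,0],[0,0,0,0,0,0],[0,0,0,0,0,0]]' | egrep 'eef_pos|ft'
```

```text
eef_pos: [0.4758, -0.0961, 0.016]
ft_force: [-4.2, -0.1, 11.0]
```

```bash
python3 -m pendant '[[0,0,-0.5,0,0,0],[0,0,0,0,0,0],[0,0,0,0,0,0]]' | egrep 'eef_pos|ft'; python3 -m pendant '[[1,0.1,0,0,0,0],[1,0.1,0,0,0,0],[1,0.1,0,0,0,0],[1,0.1,0,0,0,0],[1,0.1,0,0,0,0],[0,0,0,0,0,0]]' | egrep 'eef_pos|ft'
```

```text
eef_pos: [0.4759, -0.0962, 0.016]
ft_force: [-3.7, 0.4, 18.5]
eef_pos: [0.4807, -0.096, 0.016]
ft_force: [-8.0, -0.3, 19.0]
```

```bash
for i in 1 2; do python3 -m pendant '[[1,0.1,0,0,0,0],[1,0.1,0,0,0,0],[1,0.1,0,0,0,0],[1,0.1,0,0,0,0],[1,0.1,0,0,0,0]]' | egrep 'eef_pos|ft'; done
python3 - <<'E'
from h import *
im,d,K,T=shot("wrist","w1")
cv2.imwrite("pics/c4.png",cv2.resize(im[:320,180:460],None,fx=1.8,fy=1.8,interpolation=cv2.INTER_CUBIC))
E
```

```text
eef_pos: [0.484, -0.0954, 0.0159]
ft_force: [-19.3, -4.3, 28.9]
eef_pos: [0.4904, -0.0949, 0.016]
ft_force: [-8.7, -0.8, 17.6]
```

View pics/c4.png

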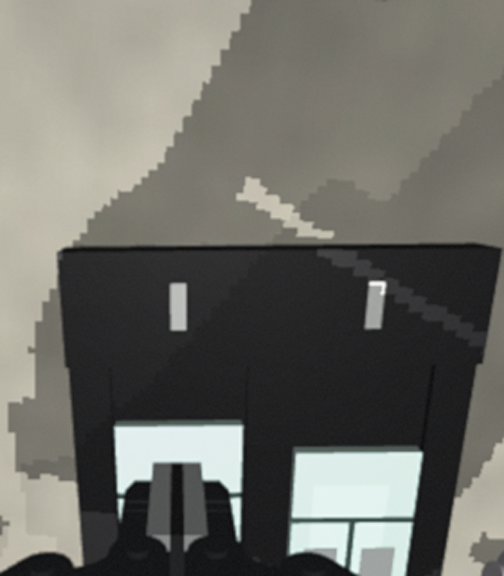

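The glass is moving with the fingertip. Its rear edge is at crop row 423 and the loaded one's is at row 449, which leaves about 7 to 8 mm.

```bash
python3 -m pendant '[[1,0.1,0,0,0,0],[1,0.1,0,0,0,0],[1,0.1,0,0,0,0],[1,0.1,0,0,0,0],[1,0.1,0,0,0,0]]' | egrep 'eef_pos|ft'; for i in 1 2 3; do python3 -m pendant '[[0.5,0,0,0,0,0],[0.5,0.1,0,0,0,0],[0.5,0,0,0,0,0],[0,0,0,0,0,0]]' | egrep 'eef_pos|ft'; done
python3 - <<'E'
from h import *
im,d,K,T=shot("wrist","w2")
cv2.imwrite("pics/c5.png",cv2.resize(im[150:320,200:440],None,fx=3,fy=3,interpolation=cv2.INTER_CUBIC))
E
```

```text
eef_pos: [0.4954, -0.0944, 0.016]
ft_force: [-8.6, -0.7, 18.2]
eef_pos: [0.497, -0.0943, 0.016]
ft_force: [-8.9, -1.1, 18.4]
eef_pos: [0.4984, -0.0942, 0.016]
ft_force: [-8.4, 0.8, 18.8]
eef_pos: [0.4993, -0.0941, 0.016]
ft_force: [-11.8, -1.4, 21.6]
```

View pics/c5.png

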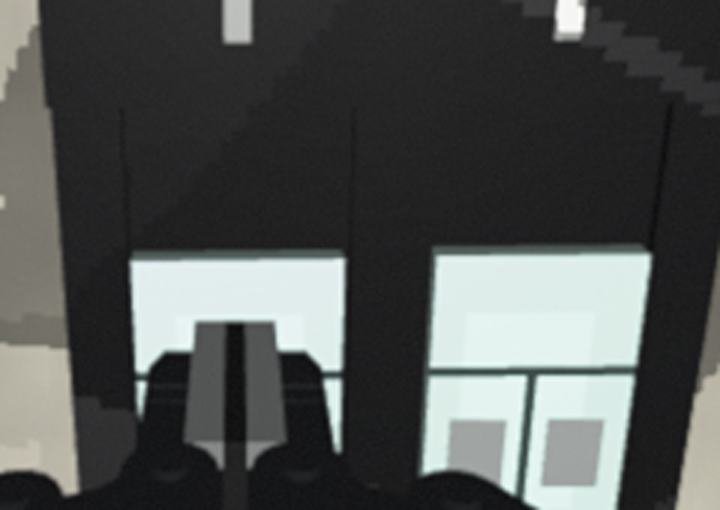

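Both rear edges now line up (rows 256 and 250, on the same tilt), and the resistance has risen, so it is at the stop. I'll push a little more to make sure, then relieve the pressure and lift straight up.

```bash
python3 -m pendant '[[0.4,0,0,0,0,0],[0.4,0,0,0,0,0],[0,0,0,0,0,0]]' | egrep 'eef_pos|ft'; python3 -m pendant '[[0,0,0.8,0,0,0],[0,0,0.8,0,0,0],[0,0,3,0,0,0],[0,0,10,0,0,0],[0,0,20,0,0,0],[0,0,30,0,0,0],[-10,0,40,0,0,0],[-20,0,30,0,0,0],[-20,0,0,0,0,0],[0,0,0,0,0,0]]'
python3 - <<'E'
from h import *
im,d,K,T=shot("wrist","w3")
f=np.load("pics/w3.npz")
cv2.imwrite("pics/c6.png",cv2.resize(im[90:330,180:440],None,fx=2.4,fy=2.4,interpolation=cv2.INTER_CUBIC))
E
```

```text
eef_pos: [0.4994, -0.0941, 0.0159]
ft_force: [-16.5, -2.4, 25.3]
t: 9.15
eef_pos: [0.4499, -0.0936, 0.1506]
eef_rot: [-0.044, 0.999, -0.0, 0.001]
ft_force: [0.4, 1.3, -0.6]
opening: 0.0001
gripper_force: 0.0
```

View pics/c6.png

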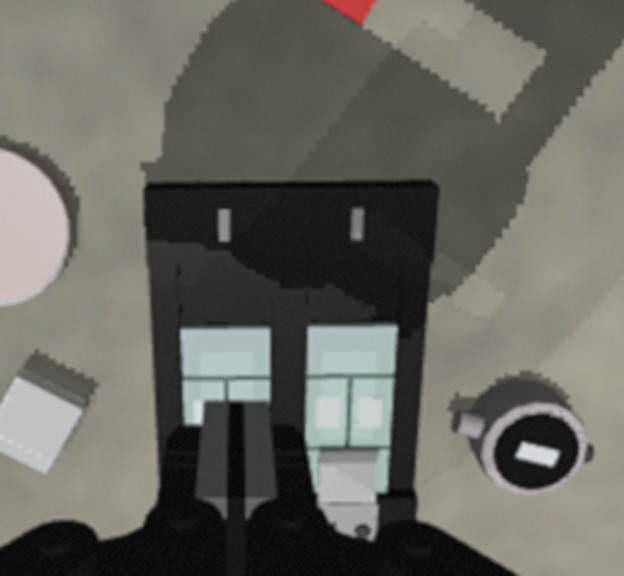

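After release, the rear edges are level at crop rows 327 and 325, parallel to the carrier's edge. The stop was firm (no movement at 16 N) and the robot is clear of everything.

```bash
python3 -c "from station import *; print(close_job())"
```

```text
the job is handed in; nothing more can be done
None
```

The chamber was pressed and slid about 23 mm until it came up firmly against the end stop, under its leaf spring. I then let go of it and handed the job in, at about 9 s of the 38 s allowed; no verdict came back.

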